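Kit the bike parts onto their beds

TASK

Lay out the parts for the bike build: put the long stem, the short stem and the pedal each flat and lengthwise, centred on the plywood bed with its own outline (either way round), between the bed's end strips, and thread the cassette over the post of its stand, largest sprocket down, until it sits fully on the disc. Let go of everything and leave it all at rest.

Things in the scene. Friction and masses are not known exactly. Their poses are not given: they have to be found in the camera images.
- stem_long_c (a point): The longer of two black handlebar stems lying on the bench, 130 long (x), 40 wide, 40 high. Point: its centre, 20 above the underside; z up. An upright round clamp at the -x end, a level barrel clamp at the +x end; between them, for 50 at the middle, a flat-sided neck 32 wide (y), 5 to 35 above the underside: grip it across there. 0.13 to 0.22 kg.
- stem_short_c (a point): The shorter black handlebar stem, 85 long (x), 40 wide (y), 40 high: as the long one, but its stubby neck is as wide as the clamps, so its sides are flat at the middle, 5 to 35 above the underside: grip it across there. Point: its centre, 20 above the underside; z up. 0.10 to 0.17 kg.
- pedal_c (a point): An aluminium cage pedal lying flat: rectangular cage 88 long (x), 56 wide (y), 26 high, with a steel axle of diameter 14 standing out 26 from the +x end. Point: the centre of the cage, 13 above its underside. z up. Grip it across the 56 mm width, at the middle. 0.16 to 0.29 kg.
- cassette_c (a point): Steel cassette: a stepped stack of toothed sprockets, largest down, 45 high. Diameter 96 up to 9 above its underside, 76 up to 17, 60 up to 25, then a round top of diameter 46 (the uppermost 20); upright through-bore of diameter 36. Point: on its axis, 22.5 above the underside; z up, yaw is of no matter. Grip the 46 mm top from above, fingertips at least 25 above the underside. 0.20 to 0.36 kg.
- bed_long_floor (a point): Plywood bed for the long stem: a board 160 (x) by 60 with the long stem's outline in black and a cross strip 6 high at each short end, 150 clear between them; long sides open. Point: centre of its upper face, 8 above the bench, where the stem lies; z up. Either way round will do. Fixed to the bench for the run; stands somewhere else each time.
- bed_short_floor (a point): Plywood bed for the short stem: as the long one but a board 115 by 60, with the black outline of the short stem and 105 clear between its end strips (6 high). Point: centre of its upper face, 8 above the bench. x runs lengthwise, z up. The stem may lie either way round. Fixed to the bench for the run; stands somewhere else each time.
- bed_pedal_floor (a point): Plywood bed for the pedal: a board 118 by 84 with a black outline of the pedal's cage; the strips at its two short ends (6 high, 108 clear between them) have a gap 30 wide in the middle for the axle, which may point either way. Point: centre of its upper face, 8 above the bench. x runs lengthwise, z up. Fixed to the bench for the run; stands somewhere else each time.
- post_stand_floor (a point): Stand for the cassette: a round plywood disc of diameter 108 with an upright steel post of diameter 18, tapered at the tip, rising 38 above the disc. Point: on the post's axis at the disc's upper face, 8 above the bench, on which the cassette's underside rests when it is threaded over the post. z up. Fixed to the bench for the run; stands somewhere else each time.
There are look-alikes about, which are no part of the job. What is shaped like the part that bears stem_long_c but blue is not meant.

How it is judged:
At the end, for the whole second after the job is handed in: Stems and pedal: centre within 12 mm of its own bed's centre (level), flat on it (height within 4 mm, all tilts under 0.04 rad), lengthwise within 0.22 rad either way round. Cassette over the post, underside on the disc within 4 mm, within 12 mm level. All at rest (0.02 m/s, 0.2 rad/s) (horizontal distance between stem_long_c and bed_long_floor below 0.012 m and z of stem_long_c in the frame of bed_long_floor between 0.016 and 0.024 m and angle between each of stem_long_c, stem_short_c, pedal_c, cassette_c's own z axis and vertical below 0.04 rad and linear speed of each of stem_long, stem_short, pedal, cassette below 0.02 m/s and angular speed of each of stem_long, stem_short, pedal, cassette below 0.2 rad/s and angle between the x axis of stem_long_c and the x axis of bed_long_floor, either way round below 0.22 rad and horizontal distance between stem_short_c and bed_short_floor below 0.012 m and z of stem_short_c in the frame of bed_short_floor between 0.016 and 0.024 m and angle between the x axis of stem_short_c and the x axis of bed_short_floor, either way round below 0.22 rad and horizontal distance between pedal_c and bed_pedal_floor below 0.012 m and z of pedal_c in the frame of bed_pedal_floor between 0.009 and 0.017 m and angle between the x axis of pedal_c and the x axis of bed_pedal_floor, either way round below 0.22 rad and horizontal distance between cassette_c and post_stand_floor below 0.012 m and z of cassette_c in the frame of post_stand_floor between 0.0185 and 0.0265 m); the robot touches nothing.
It also fails if it takes over 115 s, if anything falls off the work surface, if the arm or the gripper's body presses on something with over 40 N, if the wrist force passes 120 N, or if a joint passes its speed limit or range.

ROBOT

A 6-joint arm with a two-finger parallel gripper is mounted at the origin on the work surface. World frame = base frame: x ahead of the robot, y to its left, z up, the work surface at z = 0. Lengths are in m, angles in rad, forces in N, time in s.
With the tool pointing down it reaches from about 0.35 to 0.975 m from the base axis. Payload 4.9 kg.
Tool frame: the origin (TCP) lies on the centre line of the jaws, within the pads' length; the fingertips stand 14 mm ahead of it and the grasp point (between the pads) lies 5 mm behind it (manip.nose_length is the distance from the TCP to the fingertips, in m); z points along the fingers, y is the line along which they close (so a half turn about z gives the same grasp; the last joint's range is limited). The gripper opens to 85 mm and grips with 20 to 120 N. Pads are 22 mm wide; open, the fingers measure 114 mm over their backs; the gripper's body (76 mm by 85 mm) begins 54 mm behind the grasp point. The pads swing forward as they close: fully open they stand 13 mm farther back than shut.
Start: joints at [-1.299, 0.053, 1.613, -0, 1.476, -0.119], TCP at [0.238, -0.578, 0.245] pointing down, gripper open.
Joint ranges: [-3.01, 3.01], [-1.01, 2.22], [0.06, 2.58], [-1.02, 4.17], [0.09, 2.62], [-3.14, 3.14]. Speed limits (rad/s): [2.57, 2.57, 3.14, 3.14, 3.14, 3.14].

INTERFACE

Orientations are given as a unit quaternion [w, x, y, z].
In Python, from plant import manip, imaging gives the robot as it stands.
- The arm moves only by the tool play_rows, never from a script. Its argument "commands" is a list of rows, each a list of 6 numbers: the shift along the tool's x, y, z in mm, then the turn, a rotation vector about the tool's x, y, z in degrees. A call has 1 to 5 rows; each row shifts and turns the commanded pose from where the row before left it, along the tool's axes as they then stand; what a row does not reach is not made up. A row lasts 1/12 s, in which the tool goes at most 41.7 mm and 7.16 degrees, less where a joint would pass 70% of its speed; a pose out of reach is approached as far as the arm can. A call is refused whole if a number of a shift passes 41.7 or a number of a turn 7.16, either way. A call with a gripper value outside its range is refused whole. "hand" is the finger opening in mm, from 0 to 85.4, set as the call begins (left out, the last holds). The fingers move at their own pace and stop on an object; the grip force is fixed at half the most. Time passes only in rows, so rows that do not move let the fingers close. It gives the time, the measured TCP pose, the force, the opening and the grip force at its end, in the units of the state.
- manip.state(): the state, without advancing time (a new reading comes with each control period).
- imaging.grab_frame(name): name is "scene" or "top" or "wrist"; returns a dict with "image" (400x640x3 uint8, red, green, blue), "fx", "fy", "cx", "cy" (pixels), "R" (3x3) and "t" (3): a world point X has camera coordinates R X + t; the wrist camera has in their place "mount" (4x4, takes a point from camera to tool coordinates, whose origin is the TCP and whose axes are the flange's). Camera axes: x right, y down, z forward; pixel columns grow to the right and rows downward; lengths in m; the calibration is good to about 2 mm. The wrist camera is an equidistant fisheye: a pixel r from the principal point sees the ray r / f radians off the axis. A picture is of the moment at which its call begins: read the wrist's pose just before it. There is no depth.
- manip.job_done(): hands the job in; it is judged then, once.
The state is a dict: "time": time; "joint_pos": joint angles; "joint_vel": joint speeds; "joint_efforts": joint torques, N m; "tool_pos": TCP position; "tool_rot": TCP orientation; "contact_force": force on the tool from outside, world axes, zero at the start; "ft_torque": the same for the moment, N m; "gripper_width": opening from 0.0 (shut) to 1.0 (fully open); "grasp_force": force on a finger pad.
Only numpy, scipy, OpenCV 4.12 (cv2) and the standard library are available. Lean on these libraries where they do the work, as an engineer would, in place of code of your own. Each camera call takes 0.05 s, during which the arm holds its last target. There are 200 camera calls.

## Working session

There is one attempt and no reset: what is moved stays moved. The work goes in short steps, Python scripts to look and compute and a tool call to move; the robot and the scene stay as the last step left them, time stands still between calls to the robot, and variables do not carry over. Pictures are saved under pics/ and viewed, at most 14 in all, crops included, and the job is handed in when it is done.

Besides the shell and the picture viewer there is one more tool, called after "Request:" as name(argument=value, ...), one argument or row to a line, values as JSON. play_rows: Moves the arm, as the interface text tells. Its arguments: {"type":"object","properties":{"commands":{"type":"array","items":{"type":"array","items":{"type":"number"}}},"hand":{"type":"number"}},"required":["commands"]}

```bash
mkdir -p pics; ls
python3 - <<'E'
from plant import manip, imaging
import cv2, numpy as np
print(manip.state()); print(manip.nose_length)
for n in ("scene","top"):
    f=imaging.grab_frame(n); cv2.imwrite(f"pics/{n}0.png",f["image"][:,:,::-1]); np.save(f"pics/{n}0.npy",f,allow_pickle=True)
    print(n,f["fx"],f["fy"],f["cx"],f["cy"],f["R"],f["t"])
E
```

```text
pics
{'time': 0.0, 'joint_pos': array([-1.29897830e+00,  5.33801507e-02,  1.61425427e+00,  7.97742832e-07,
        1.47597667e+00, -1.18983581e-01]), 'joint_vel': array([ 0.00125299,  0.00085137, -0.00112262,  0.00034233,  0.00118558,
       -0.00120371]), 'joint_efforts': array([-2.39388928e-04, -3.93680263e+01, -3.70174277e+01, -7.42509337e-05,
        7.01314275e-03, -6.42783363e-06]), 'tool_pos': array([ 0.23793659, -0.57731885,  0.24407227]), 'tool_rot': array([-1.00630305e-03,  9.80969436e-01,  1.94159589e-01, -7.66507161e-05]), 'contact_force': array([-7.94490964e-01,  1.44631466e-04,  3.68561981e-01]), 'ft_torque': array([ 0.03509362,  0.0275811 , -0.03720149]), 'grasp_force': 0.0, 'gripper_width': 1.00080197673199}
0.014
scene 409.53174359209606 409.53174359209606 319.9155079168269 194.06266011913368 [[ 0.82605711  0.56338923  0.01490742]
 [ 0.44157212 -0.63055614 -0.63828913]
 [-0.35020525  0.53384597 -0.76965236]] [-0.49569819 -0.21421228  1.39725571]
top 502.38139192547067 502.38139192547067 313.3044647441234 196.57603337147896 [[ 0.02316389 -0.99962706  0.01446291]
 [-0.98011877 -0.02555859 -0.19675864]
 [ 0.19705491 -0.00961767 -0.98034528]] [-0.01098777  0.58429733  1.26016995]
```

View pics/top0.png

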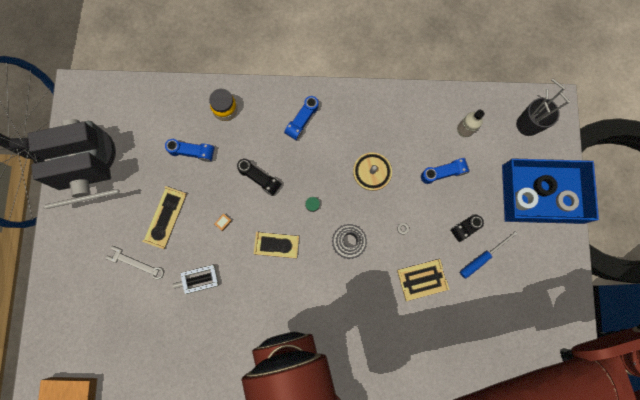

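View pics/scene0.png

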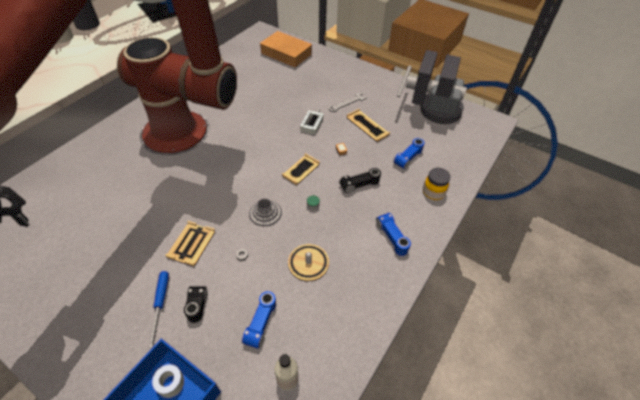

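The top view shows the black long stem at (259,176); the blue look-alikes are at (190,149), (301,118) and (444,171). The black short stem is at (467,227), the pedal at (199,278) and the cassette at (349,240). The beds are at (165,217) long, (277,244) short and (423,279) pedal, with the stand at (373,171). Next I'll measure them.

```bash
cat > h.py <<'E'
import numpy as np, cv2
from scipy.spatial.transform import Rotation as Ro
from plant import manip, imaging
def toolR(s):
    q=s["tool_rot"]; return Ro.from_quat([q[1],q[2],q[3],q[0]]).as_matrix()
def rays(f,px,s=None):
    "origin and world directions of pixels; s = state for the wrist camera"
    px=np.atleast_2d(np.float64(px)); u=(px-[f["cx"],f["cy"]])/[f["fx"],f["fy"]]
    if s is None:
        R,t=np.array(f["R"]),np.array(f["t"]); return -R.T@t, np.c_[u,np.ones(len(u))]@R
    r=np.linalg.norm(u,axis=1)[:,None]+1e-12
    d=np.c_[u/r*np.sin(r),np.cos(r)]; M=np.array(f["mount"]); R=toolR(s)
    return R@M[:3,3]+s["tool_pos"], d@M[:3,:3].T@R.T
def onz(f,px,z,s=None):
    o,d=rays(f,px,s); return (o+d*((z-o[2])/d[:,2:]))[:,:2]
def rect(P):
    "centre, sizes(long,short), angle of long axis, world xy points"
    (c,wh,a)=cv2.minAreaRect(np.float32(P*1000)); a=np.radians(a)
    if wh[0]<wh[1]: wh=wh[::-1]; a+=np.pi/2
    return np.array(c)/1000,np.array(wh),(a+np.pi/2)%np.pi-np.pi/2
def blobs(m,amin=60):
    cs,_=cv2.findContours(m.astype(np.uint8),cv2.RETR_EXTERNAL,cv2.CHAIN_APPROX_NONE)
    return [c[:,0,:] for c in cs if cv2.contourArea(c)>amin]
E
python3 - <<'E'
from h import *
f=np.load("pics/top0.npy",allow_pickle=True).item(); im=f["image"]; h=cv2.cvtColor(im,cv2.COLOR_RGB2HSV); H,S,V=cv2.split(h)
roi=np.zeros(H.shape,bool); roi[90:310,90:500]=1
y=(H>15)&(H<35)&(S>70)&(V>90)&roi
for c in blobs(y,200): print("yel",c.mean(0).round(),*[np.round(v,3) for v in rect(onz(f,c,.008))])
k=(V<70)&roi&~((H>100)&(H<130)&(S>120))
for c in blobs(k,150): print("blk",c.mean(0).round(),*[np.round(v,3) for v in rect(onz(f,c,.02))])
for p in [(174,278),(199,278),(216,275),(349,240)]: print(p,im[p[1],p[0]],onz(f,p,.013).round(3))
E
```

```text
yel [422. 280.] [ 0.378 -0.292] [121.004  84.154] -1.291
yel [276. 245.] [0.461 0.1  ] [116.718  61.044] 1.51
yel [164. 217.] [0.528 0.402] [161.351  63.652] -0.312
yel [372. 171.] [ 0.671 -0.157] [108.285 105.181] 0.008
blk [422. 280.] [ 0.378 -0.288] [101.813  51.725] -1.298
blk [274. 244.] [0.46 0.1 ] [77.718 35.428] 1.509
blk [468. 226.] [ 0.519 -0.412] [84.697 40.841] -0.999
blk [165. 216.] [0.526 0.399] [123.946  35.49 ] -0.303
blk [258. 177.] [0.644 0.152] [124.853  42.342] 0.981
blk [372. 171.] [ 0.668 -0.157] [90.659 90.175] -1.544
blk [ 99. 154.] [0.703 0.582] [173.842  67.818] 0.11
(174, 278) [154 148 139] [[0.366 0.363]]
(199, 278) [26 23 21] [[0.368 0.298]]
(216, 275) [92 91 89] [[0.377 0.254]]
(349, 240) [159 152 142] [[ 0.478 -0.095]]
```

Run:
```python
from h import *
a=cv2.imread("pics/top0.png")
cr=[a[y-40:y+40,x-50:x+50] for x,y in((259,176),(467,227),(199,278),(349,240))]
t=[cv2.resize(c,(400,300),interpolation=cv2.INTER_CUBIC) for c in cr]
cv2.imwrite("pics/crop1.png",np.vstack([np.hstack(t[:2]),np.hstack(t[2:])]))
```

```text
(no output)
```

View pics/crop1.png

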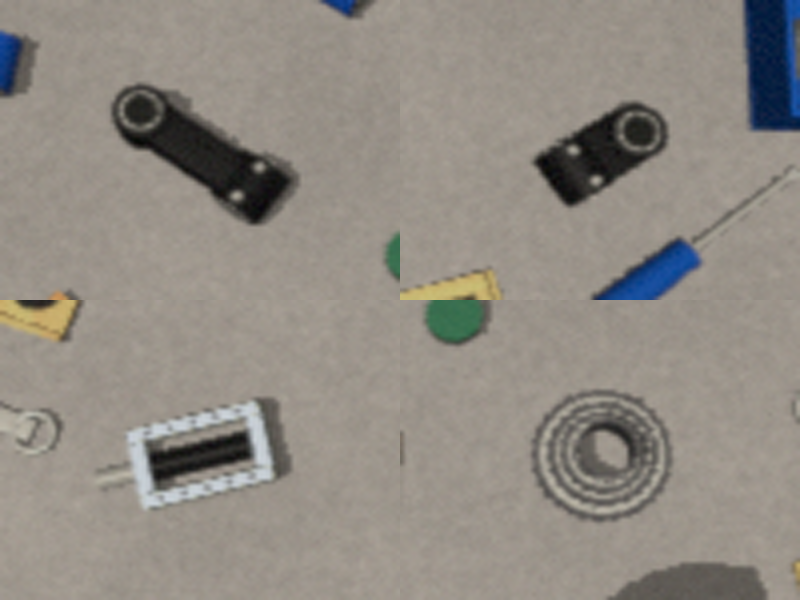

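The crops confirm all four parts: black long stem, black short stem, pedal with its axle to the left, and cassette with largest sprocket down. The measured sizes match the ones given. I'll start with the short stem.

```bash
cat >> h.py <<'E'
def plan(xy,z=None,yaw=None,turn_first=False):
    "shift in tool axes (mm) and turn about tool z (deg) to reach xy, z, tool-x yaw (mod pi)"
    s=manip.state(); R=toolR(s); p=s["tool_pos"]; cur=np.arctan2(R[1,0],R[0,0])
    d=np.array([xy[0],xy[1],p[2] if z is None else z])-p
    t=0 if yaw is None else (yaw-cur+np.pi/2)%np.pi-np.pi/2
    if turn_first: R=Ro.from_euler("z",t).as_matrix()@R
    print("tcp",p.round(4),"yaw",cur.round(3),"tilt",np.degrees(R[:2,2]).round(2),"q6",s["joint_pos"][5].round(2),
      "| shift mm",(R.T@d*1000).round(1),"turn z deg",-np.degrees(t).round(1),"or",-np.degrees(t-np.sign(t)*np.pi).round(1),"t",s["time"])
E
python3 -c "
from h import *
plan((.519,-.412),.245,-.999); f=imaging.grab_frame('wrist'); print(f['fx'],f['cx'],f['cy'],f['mount'])"
```

```text
tcp [ 0.2379 -0.5774  0.2442] yaw 0.391 tilt [-0.03  0.1 ] q6 -0.12 | shift mm [322.9 -45.8  -0.7] turn z deg 79.6 or -100.4 t 0.1
309.70691628693146 321.28442042129933 199.86525914425883 [[ 1.14967952e-03 -9.51658271e-01 -3.07156661e-01  7.93862873e-02]
 [ 9.99999238e-01  1.23210742e-03 -7.44459665e-05  4.38407749e-04]
 [ 4.49297121e-04 -3.07156341e-01  9.51658962e-01 -1.29719379e-01]
 [ 0.00000000e+00  0.00000000e+00  0.00000000e+00  1.00000000e+00]]
```

Request:
play_rows(
  commands=[
    [32.3,-4.6,0,0,0,0],
    [32.3,-4.6,0,0,0,0],
    [32.3,-4.6,0,0,0,0],
    [32.3,-4.6,0,0,0,0],
    [32.3,-4.6,0,0,0,0],
  ],
  hand=85,
)

```text
time: 0.57
tool_pos: [0.3796, -0.494, 0.2449]
tool_rot: [-0.0, 0.981, 0.194, -0.0]
contact_force: [1.0, 0.5, 0.5]
gripper_width: 0.996
grasp_force: 0.0
```

Request:
play_rows(
  commands=[
    [32.3,-4.6,0,0,0,0],
    [32.3,-4.6,0,0,0,0],
    [32.3,-4.6,0,0,0,0],
    [32.3,-4.6,0,0,0,0],
    [32.3,-4.6,0,0,0,0],
  ],
)

```text
time: 0.98
tool_pos: [0.5203, -0.4111, 0.2448]
tool_rot: [-0.0, 0.981, 0.194, -0.0]
contact_force: [0.1, -0.4, 0.1]
gripper_width: 0.996
grasp_force: 0.0
```

Request:
play_rows(
  commands=[
    [0,0,6,0,0,-6.7],
    [0,0,6,0,0,-6.7],
    [0,0,6,0,0,-6.7],
    [0,0,6,0,0,-6.7],
    [0,0,6,0,0,-6.7],
  ],
)

```text
time: 1.4
tool_pos: [0.5192, -0.4119, 0.2144]
tool_rot: [-0.0, 0.882, 0.471, -0.0]
contact_force: [1.4, 0.2, 0.0]
gripper_width: 0.997
grasp_force: 0.0
```

Request:
play_rows(
  commands=[
    [0,0,6,0,0,-6.7],
    [0,0,6,0,0,-6.7],
    [0,0,6,0,0,-6.7],
    [0,0,6,0,0,-6.7],
    [0,0,6,0,0,-6.7],
  ],
)

```text
time: 1.82
tool_pos: [0.519, -0.4121, 0.1844]
tool_rot: [-0.0, 0.709, 0.705, 0.0]
contact_force: [0.5, 0.0, 0.2]
gripper_width: 0.988
grasp_force: 0.0
```

Request:
play_rows(
  commands=[
    [0,0,6,0,0,-6.7],
    [0,0,6,0,0,-6.7],
    [0,0,6,0,0,-6.7],
    [0,0,6,0,0,-6.7],
    [0,0,6,0,0,-6.7],
  ],
)

```text
time: 2.23
tool_pos: [0.519, -0.4121, 0.1545]
tool_rot: [-0.0, 0.475, 0.88, 0.0]
contact_force: [0.2, 0.5, 0.1]
gripper_width: 0.994
grasp_force: 0.0
```

```bash
cat >> h.py <<'E'
def look(name):
    s=manip.state(); f=imaging.grab_frame("wrist"); cv2.imwrite(f"pics/{name}.png",f["image"][:,:,::-1])
    return f,s,cv2.split(cv2.cvtColor(f["image"],cv2.COLOR_RGB2HSV))
def dark(name,z,near,vmax=70,amin=400):
    f,s,(H,S,V)=look(name)
    for c in blobs((V<vmax)&~((H>100)&(H<130)&(S>120)),amin):
        c=c[(np.abs(c-[320,200])<[318,198]).all(1)]
        if len(c)<20: continue
        r=rect(onz(f,c,z,s))
        if np.hypot(*(r[0]-near))<.08: print(c.mean(0).round(),*[np.round(v,3) for v in r])
E
python3 - <<'E'
from h import *
dark("w1",.02,(.519,-.412)); plan((.519,-.412),.022,-.999)
E
```

```text
[321. 190.] [ 0.521 -0.415] [93.645 43.381] -0.971
tcp [ 0.5184 -0.4115  0.1528] yaw 2.154 tilt [-0.14  0.14] q6 -1.37 | shift mm [ -1.2   0.4 130.8] turn z deg 0.7 or -179.3 t 2.2833
```

View pics/w1.png

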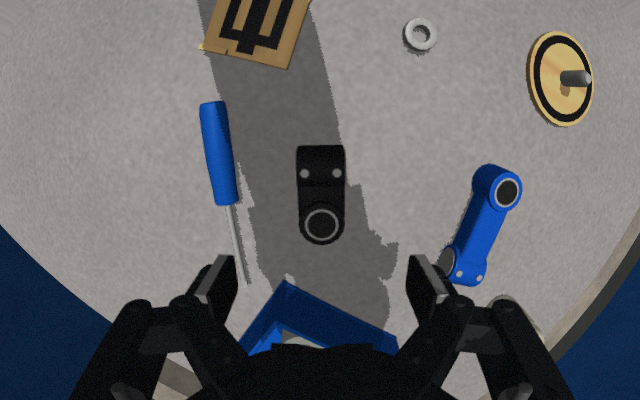

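The short stem is centred at (321,190), and the screwdriver and blue stem are clear of the finger paths. Descending to grip.

Request:
play_rows(
  commands=[
    [0,0,26,0,0,0],
    [0,0,26,0,0,0],
    [0,0,26,0,0,0],
    [0,0,26,0,0,0],
    [0,0,26,0,0,0],
  ],
)

```text
time: 2.7
tool_pos: [0.5191, -0.4121, 0.0241]
tool_rot: [-0.0, 0.479, 0.878, 0.0]
contact_force: [-0.8, -0.3, 0.6]
gripper_width: 0.995
grasp_force: 0.0
```

Request:
play_rows(
  commands=[
    [0,0,0,0,0,0],
    [0,0,0,0,0,0],
    [0,0,0,0,0,0],
    [0,0,0,0,0,0],
    [0,0,0,0,0,0],
  ],
  hand=30,
)

```text
time: 3.12
tool_pos: [0.5208, -0.4138, 0.0285]
tool_rot: [0.002, 0.478, 0.878, -0.001]
contact_force: [0.7, -0.2, -1.3]
gripper_width: 0.457
grasp_force: 60.7
```

Request:
play_rows(
  commands=[
    [0,0,0,0,0,0],
    [0,0,0,0,0,0],
    [0,0,0,0,0,0],
    [0,0,0,0,0,0],
    [0,0,0,0,0,0],
  ],
)

```text
time: 3.53
tool_pos: [0.5207, -0.4137, 0.0283]
tool_rot: [0.002, 0.478, 0.878, -0.001]
contact_force: [0.3, 0.9, 6.5]
gripper_width: 0.453
grasp_force: 61.7
```

Request:
play_rows(
  commands=[
    [0,0,-26,0,0,0],
    [0,0,-26,0,0,0],
    [0,0,-26,0,0,0],
    [0,0,-26,0,0,0],
    [0,0,-26,0,0,0],
  ],
)

```text
time: 3.95
tool_pos: [0.519, -0.4121, 0.1567]
tool_rot: [0.0, 0.478, 0.878, -0.0]
contact_force: [0.3, -0.3, -1.6]
gripper_width: 0.454
grasp_force: 60.9
```

Run:
```python
from h import *
dark("w2",.15,(.519,-.412)); plan((.4605,.1),.09,1.51)
```

```text
[371. 303.] [ 0.573 -0.45 ] [481.894 214.626] 0.576
tcp [ 0.5214 -0.4144  0.1639] yaw 2.145 tilt [ 0.41 -0.41] q6 -1.36 | shift mm [465.7 228.   69.7] turn z deg 36.4 or -143.6 t 4.0
```

Request:
play_rows(
  commands=[
    [0,0,0,0,0,0],
    [0,0,0,0,0,0],
    [0,0,0,0,0,0],
  ],
)

```text
time: 4.25
tool_pos: [0.5184, -0.4114, 0.1533]
tool_rot: [-0.002, 0.478, 0.878, 0.0]
contact_force: [0.3, -0.3, -1.7]
gripper_width: 0.455
grasp_force: 60.9
```

Run:
```python
from h import *
look("w3"); plan((.4605,.1),.09,1.51)
```

```text
tcp [ 0.5182 -0.4113  0.1528] yaw 2.145 tilt [-0.16  0.16] q6 -1.36 | shift mm [460.4 229.3  64.4] turn z deg 36.4 or -143.6 t 4.3
```

View pics/w3.png

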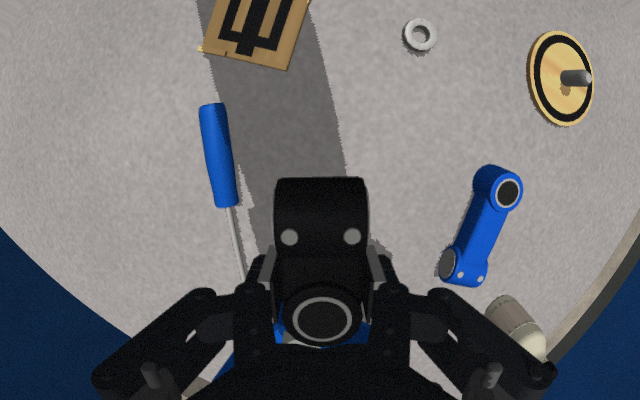

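The stem is held straight in the jaws, with its barrel end at row 180. Carrying it to its bed.

Request:
play_rows(
  commands=[
    [32.9,16.4,0,0,0,0],
    [32.9,16.4,0,0,0,0],
    [32.9,16.4,0,0,0,0],
    [32.9,16.4,0,0,0,0],
    [32.9,16.4,0,0,0,0],
  ],
)

```text
time: 4.72
tool_pos: [0.4973, -0.2275, 0.1531]
tool_rot: [-0.002, 0.478, 0.878, 0.0]
contact_force: [0.5, -0.2, -0.5]
gripper_width: 0.453
grasp_force: 60.9
```

Request:
play_rows(
  commands=[
    [32.9,16.4,0,0,0,0],
    [32.9,16.4,0,0,0,0],
    [32.9,16.4,0,0,0,0],
    [32.9,16.4,0,0,0,0],
    [32.9,16.4,0,0,0,0],
  ],
)

```text
time: 5.13
tool_pos: [0.4767, -0.0451, 0.1535]
tool_rot: [-0.001, 0.478, 0.878, -0.0]
contact_force: [0.5, 0.0, -0.4]
gripper_width: 0.458
grasp_force: 60.9
```

Request:
play_rows(
  commands=[
    [32.9,16.4,0,0,0,0],
    [32.9,16.4,0,0,0,0],
    [32.9,16.4,0,0,0,0],
    [32.9,16.4,0,0,0,0],
  ],
)

```text
time: 5.47
tool_pos: [0.4603, 0.1008, 0.1536]
tool_rot: [-0.001, 0.478, 0.878, -0.001]
contact_force: [1.1, -0.1, -0.5]
gripper_width: 0.45
grasp_force: 60.9
```

Request:
play_rows(
  commands=[
    [0,0,10,0,0,6],
    [0,0,10,0,0,6],
    [0,0,10,0,0,6],
    [0,0,10,0,0,6],
    [0,0,10,0,0,6],
  ],
)

```text
time: 5.88
tool_pos: [0.4605, 0.0993, 0.103]
tool_rot: [-0.001, 0.691, 0.723, -0.001]
contact_force: [-0.1, -0.4, -0.3]
gripper_width: 0.454
grasp_force: 61.1
```

Request:
play_rows(
  commands=[
    [0,0,10,0,0,6.4],
    [0,0,0,0,0,0],
    [0,0,0,0,0,0],
    [0,0,0,0,0,0],
    [0,0,0,0,0,0],
  ],
)

```text
time: 6.3
tool_pos: [0.4622, 0.0992, 0.0958]
tool_rot: [0.0, 0.728, 0.686, 0.0]
contact_force: [0.5, 0.6, -1.0]
gripper_width: 0.449
grasp_force: 61.0
```

Run:
```python
from h import *
plan((.4605,.1),.033,1.51)
f,s,_=look("w4")
o,d=rays(f,[(321,180),(321,318)],s); R=toolR(s); o=R.T@(o-s["tool_pos"]); d=d@R
for z,dd in zip((0,-.016),d): print((o+dd*(z-o[2])/dd[2])*1000)
print(f["image"].shape)
f=imaging.grab_frame("top"); cv2.imwrite("pics/t1.png",cv2.resize(f["image"][180:300,200:360,::-1],(640,480)))
```

```text
tcp [0.4622 0.0992 0.0958] yaw 1.511 tilt [0.04 0.  ] q6 0.11 | shift mm [ 0.7 -1.8 62.8] turn z deg 0.1 or -179.9 t 6.3
[45.80811476  0.69313709  0.        ]
[-15.86667345   0.75881519 -16.        ]
(400, 640, 3)
```

View pics/w4.png

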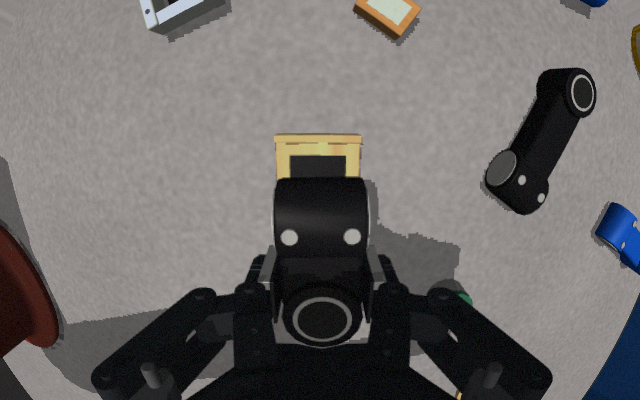

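Request:
play_rows(
  commands=[
    [-1,-1,16,0,0,0],
    [0,0,16,0,0,0],
    [0,0,16,0,0,0],
    [0,0,6,0,0,0],
    [0,0,0,0,0,0],
  ],
)

```text
time: 6.82
tool_pos: [0.4595, 0.0981, 0.0399]
tool_rot: [-0.001, 0.728, 0.685, -0.001]
contact_force: [0.2, 0.2, -0.6]
gripper_width: 0.454
grasp_force: 60.9
```

Request:
play_rows(
  commands=[
    [0,0,0,0,0,0],
    [0,0,0,0,0,0],
    [0,0,2,0,0,0],
    [0,0,2,0,0,0],
    [0,0,0,0,0,0],
  ],
)

```text
time: 7.23
tool_pos: [0.4609, 0.0982, 0.0375]
tool_rot: [0.0, 0.728, 0.685, 0.0]
contact_force: [-0.3, -0.6, -0.6]
gripper_width: 0.452
grasp_force: 60.9
```

Request:
play_rows(
  commands=[
    [0,0,0,0,0,0],
    [0,0,0,0,0,0],
    [0,0,0,0,0,0],
  ],
)

```text
time: 7.48
tool_pos: [0.4609, 0.0982, 0.0374]
tool_rot: [0.0, 0.728, 0.685, 0.0]
contact_force: [-0.7, 0.7, -0.7]
gripper_width: 0.456
grasp_force: 60.9
```

Request:
play_rows(
  commands=[
    [0,0,1.5,0,0,0],
    [0,0,0,0,0,0],
    [0,0,0,0,0,0],
  ],
)

```text
time: 7.73
tool_pos: [0.4612, 0.0983, 0.0363]
tool_rot: [0.0, 0.728, 0.685, 0.0]
contact_force: [-2.1, 1.0, 4.6]
gripper_width: 0.453
grasp_force: 61.3
```

Request:
play_rows(
  commands=[
    [0,0,1.5,0,0,0],
    [0,0,0,0,0,0],
    [0,0,0,0,0,0],
  ],
)

```text
time: 7.98
tool_pos: [0.4612, 0.0984, 0.0363]
tool_rot: [-0.0, 0.728, 0.685, -0.0]
contact_force: [-7.4, 0.3, 14.9]
gripper_width: 0.455
grasp_force: 62.7
```

Request:
play_rows(
  commands=[
    [0,0,1,0,0,0],
    [0,0,0,0,0,0],
    [0,0,0,0,0,0],
  ],
)

```text
time: 8.23
tool_pos: [0.4613, 0.0984, 0.0363]
tool_rot: [-0.0, 0.728, 0.685, -0.001]
contact_force: [-11.7, -0.5, 21.4]
gripper_width: 0.453
grasp_force: 63.6
```

Contact at TCP z 0.0363. I'll ease off, release, rise and go towards the cassette.

Request:
play_rows(
  commands=[
    [0,0,-2.5,0,0,0],
    [0,0,0,0,0,0],
  ],
)

```text
time: 8.4
tool_pos: [0.4614, 0.0983, 0.0364]
tool_rot: [0.001, 0.728, 0.685, 0.001]
contact_force: [-0.6, 0.1, 1.3]
gripper_width: 0.458
grasp_force: 61.2
```

Request:
play_rows(
  commands=[
    [0,0,0,0,0,0],
    [0,0,0,0,0,0],
    [0,0,0,0,0,0],
    [0,0,0,0,0,0],
  ],
  hand=85,
)

```text
time: 8.73
tool_pos: [0.4606, 0.0982, 0.0354]
tool_rot: [-0.0, 0.728, 0.685, -0.0]
contact_force: [-0.3, 0.2, -0.2]
gripper_width: 0.988
grasp_force: 0.0
```

Request:
play_rows(
  commands=[
    [0,0,-20,0,0,0],
    [0,0,-35,0,0,0],
    [0,0,-35,0,0,0],
    [0,0,-35,0,0,0],
    [0,0,-20,0,0,0],
  ],
)

```text
time: 9.15
tool_pos: [0.4624, 0.0983, 0.1851]
tool_rot: [0.002, 0.728, 0.685, 0.002]
contact_force: [0.0, 0.9, 0.7]
gripper_width: 0.994
grasp_force: 0.0
```

Request:
play_rows(
  commands=[
    [-40,0,0,0,0,0],
    [-40,0,0,0,0,0],
    [-40,0,0,0,0,0],
    [-40,0,0,0,0,0],
    [-33,0,0,0,0,0],
  ],
)

```text
time: 9.57
tool_pos: [0.4485, -0.0966, 0.1809]
tool_rot: [0.0, 0.729, 0.685, -0.0]
contact_force: [0.8, 0.6, -0.5]
gripper_width: 0.995
grasp_force: 0.0
```

Request:
play_rows(
  commands=[
    [0,0,0,0,0,0],
    [0,0,0,0,0,0],
    [0,0,0,0,0,0],
  ],
)

```text
time: 9.82
tool_pos: [0.4489, -0.0942, 0.1805]
tool_rot: [-0.0, 0.729, 0.685, 0.0]
contact_force: [-0.5, -0.2, 0.6]
gripper_width: 0.995
grasp_force: 0.0
```

Run:
```python
from h import *
plan((.478,-.095),.04); f,s,(H,S,V)=look("w5")
ft=imaging.grab_frame("top"); Ht,St,Vt=cv2.split(cv2.cvtColor(ft["image"],cv2.COLOR_RGB2HSV))
r=np.zeros(Ht.shape,bool); r[215:275,240:310]=1
for c in blobs((Ht>15)&(Ht<35)&(St>70)&(Vt>90)&r,100): print("bed",*rect(onz(ft,c,.008)))
for c in blobs((Vt<70)&r,100): print("stem",*rect(onz(ft,c,.028)))
```

```text
tcp [ 0.4489 -0.0942  0.1805] yaw 1.509 tilt [-0.02  0.04] q6 -0.31 | shift mm [  0.9  29.2 140.5] turn z deg -0.0 or -0.0 t 9.8167
bed [0.46098541 0.09947009] [116.22566986  61.04375076] 1.5098469557712342
stem [0.46241589 0.10036126] [83.88574982 42.20829391] 1.5122288870502008
```

View pics/w5.png

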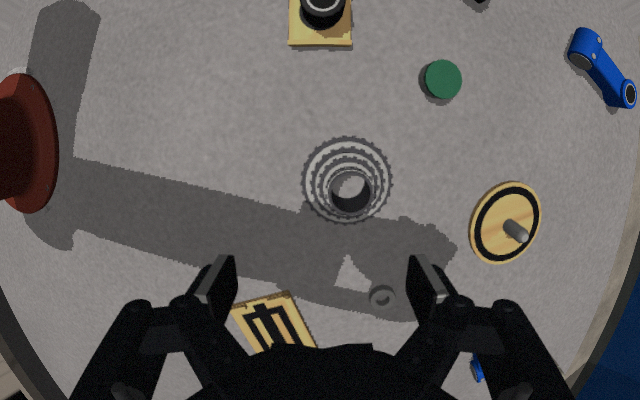

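The short stem sits within 2 mm of its bed's centre. The cassette's base circle is at about (347,180) and its bore rim at about (351,190); the stand post is at (516,231).

Run:
```python
from h import *
s=manip.state(); f=imaging.grab_frame("wrist")
for p,z in [((347,180),.007),((351,190),.045),((505,223),.008),((516,231),.045)]: print(p,z,onz(f,p,z,s).round(4))
ft=np.load("pics/top0.npy",allow_pickle=True).item(); st=np.load("pics/scene0.npy",allow_pickle=True).item()
for p,z in [((349.5,241.5),.009),((350,239),.045),((373.5,168.5),.046)]: print("top",p,z,onz(ft,p,z).round(4))
for p,z in [((308.5,258),.046),((265,203.5),.045),((265,211),.009)]: print("scene",p,z,onz(st,p,z).round(4))
```

```text
(347, 180) 0.007 [[ 0.4758 -0.0929]]
(351, 190) 0.045 [[ 0.4764 -0.0926]]
(505, 223) 0.008 [[ 0.6671 -0.1542]]
(516, 231) 0.045 [[ 0.6582 -0.1481]]
top (349.5, 241.5) 0.009 [[ 0.4741 -0.0969]]
top (350, 239) 0.045 [[ 0.4767 -0.0951]]
top (373.5, 168.5) 0.046 [[ 0.6679 -0.1565]]
scene (308.5, 258) 0.046 [[ 0.6785 -0.1674]]
scene (265, 203.5) 0.045 [[ 0.4768 -0.0932]]
scene (265, 211) 0.009 [[ 0.4736 -0.0942]]
```

Run:
```python
from h import *
s=manip.state(); f=imaging.grab_frame("wrist"); R=toolR(s)
for p,xp in [((412,257),.011),((430,255),.011),((440,302),-.011),((380,255),.011),((365,318),-.011)]:   # last two: closed at 40 mm, from w4
    o,d=rays(f,p,s); o=R.T@(o-s["tool_pos"]); d=(d@R)[0]; print(p,((o+d*(xp-o[0])/d[0])*1000).round(1))
```

```text
(412, 257) [11.  43.  -6.4]
(430, 255) [11.  52.5 -5.1]
(440, 302) [-11.   58.7 -13.8]
(380, 255) [11.  28.2 -3.5]
(365, 318) [-11.   20.3 -22.4]
```

Request:
play_rows(
  commands=[
    [0,14,0,0,0,0],
    [0,13,0,0,0,0],
    [0,0,25,0,0,0],
    [0,0,30,0,0,0],
    [0,0,30,0,0,0],
  ],
)

```text
time: 10.43
tool_pos: [0.4771, -0.0953, 0.0958]
tool_rot: [0.001, 0.728, 0.686, 0.001]
contact_force: [0.6, 0.2, -0.8]
gripper_width: 0.996
grasp_force: 0.0
```

Request:
play_rows(
  commands=[
    [0,0,25,0,0,0],
    [0,0,15,0,0,0],
    [0,0,0,0,0,0],
    [0,0,0,0,0,0],
  ],
)

```text
time: 10.77
tool_pos: [0.4754, -0.0951, 0.0552]
tool_rot: [-0.001, 0.728, 0.686, -0.0]
contact_force: [0.6, -0.4, -0.9]
gripper_width: 0.997
grasp_force: 0.0
```

Request:
play_rows(
  commands=[
    [0,0,0,0,0,0],
    [0,0,0,0,0,0],
    [0,0,0,0,0,0],
    [0,0,0,0,0,0],
  ],
  hand=53,
)

```text
time: 11.1
tool_pos: [0.4768, -0.0963, 0.0572]
tool_rot: [0.001, 0.728, 0.685, 0.001]
contact_force: [0.3, 0.2, -0.3]
gripper_width: 0.625
grasp_force: 0.0
```

Run:
```python
from h import *
plan((.476,-.094),.042); look("w6")
```

```text
tcp [ 0.4768 -0.0963  0.0572] yaw 1.51 tilt [ 0.13 -0.05] q6 -0.29 | shift mm [ 2.3 -1.  15.2] turn z deg -0.0 or -0.0 t 11.1
```

View pics/w6.png

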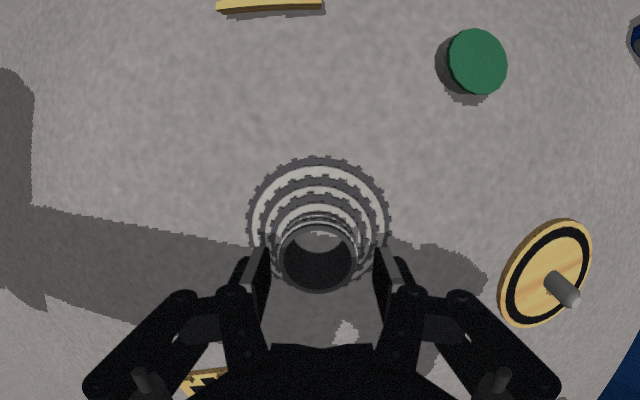

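The jaws straddle the cassette top, with the bore at (318,258). I'll feel downwards in small steps.

Request:
play_rows(
  commands=[
    [2,0,4,0,0,0],
    [0,0,4,0,0,0],
    [0,0,0,0,0,0],
    [0,0,0,0,0,0],
  ],
)

```text
time: 11.48
tool_pos: [0.4756, -0.0939, 0.0472]
tool_rot: [-0.001, 0.728, 0.685, -0.0]
contact_force: [0.3, -0.7, -0.1]
gripper_width: 0.618
grasp_force: 0.0
```

Request:
play_rows(
  commands=[
    [0,0,3,0,0,0],
    [0,0,0,0,0,0],
    [0,0,0,0,0,0],
  ],
)

```text
time: 11.73
tool_pos: [0.4759, -0.094, 0.0446]
tool_rot: [-0.0, 0.728, 0.685, -0.0]
contact_force: [-0.1, 0.1, -0.5]
gripper_width: 0.625
grasp_force: 0.0
```

Request:
play_rows(
  commands=[
    [0,0,2,0,0,0],
    [0,0,0,0,0,0],
    [0,0,0,0,0,0],
  ],
)

```text
time: 11.98
tool_pos: [0.476, -0.094, 0.0427]
tool_rot: [-0.0, 0.728, 0.685, -0.0]
contact_force: [0.1, 0.5, 0.5]
gripper_width: 0.62
grasp_force: 0.0
```

Request:
play_rows(
  commands=[
    [0,0,0,0,0,0],
    [0,0,0,0,0,0],
    [0,0,0,0,0,0],
    [0,0,0,0,0,0],
    [0,0,0,0,0,0],
  ],
  hand=36,
)

```text
time: 12.4
tool_pos: [0.4765, -0.0942, 0.0434]
tool_rot: [0.0, 0.728, 0.685, 0.0]
contact_force: [-0.4, 0.1, 4.2]
gripper_width: 0.508
grasp_force: 61.7
```

Request:
play_rows(
  commands=[
    [0,0,-5,0,0,0],
    [0,0,-15,0,0,0],
    [0,0,-25,0,0,0],
    [0,0,-25,0,0,0],
    [0,0,-20,0,0,0],
  ],
)

```text
time: 12.82
tool_pos: [0.4755, -0.0938, 0.1333]
tool_rot: [-0.0, 0.728, 0.685, -0.0]
contact_force: [1.5, -0.7, -2.7]
gripper_width: 0.503
grasp_force: 61.7
```

Request:
play_rows(
  commands=[
    [0,0,-5,0,0,0],
    [0,0,0,0,0,0],
    [0,0,0,0,0,0],
    [0,0,0,0,0,0],
  ],
)

```text
time: 13.15
tool_pos: [0.4746, -0.0935, 0.1354]
tool_rot: [-0.002, 0.728, 0.685, -0.001]
contact_force: [0.3, 0.6, -2.8]
gripper_width: 0.51
grasp_force: 61.7
```

Run:
```python
from h import *
plan((.669,-.157),.12)
f,s,_=look("w7"); st=np.load("pics/scene0.npy",allow_pickle=True).item(); ft=np.load("pics/top0.npy",allow_pickle=True).item()
for p in [(308,253),(308,266)]: print(onz(st,p,.046).round(4),onz(st,p,.008).round(4))
m=cv2.inRange(cv2.cvtColor(st["image"],cv2.COLOR_RGB2HSV),(12,60,90),(35,255,255)); m[:230]=0;m[290:]=0;m[:,:280]=0;m[:,340:]=0
for c in blobs(m,200): print("scene disc",*rect(onz(st,c,.006)))
```

```text
tcp [ 0.4746 -0.0935  0.1354] yaw 1.51 tilt [-0.22  0.08] q6 -0.29 | shift mm [-51.5 197.9  14.6] turn z deg -0.0 or -0.0 t 13.15
[[ 0.669  -0.1561]] [[ 0.6553 -0.1373]]
[[ 0.6907 -0.1868]] [[ 0.6779 -0.1693]]
scene disc [ 0.67035529 -0.15680859] [111.8152771  109.28782654] -0.51427218572376
```

View pics/w7.png

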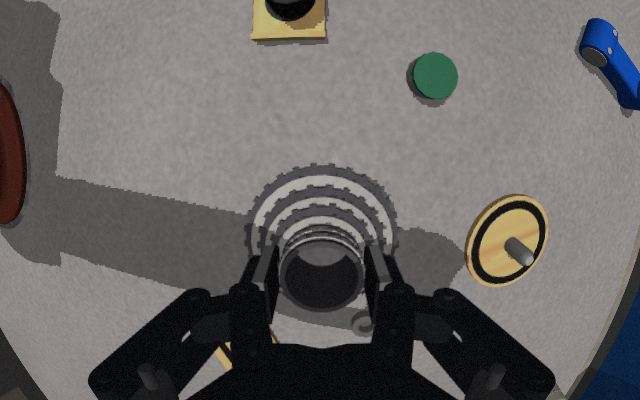

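The cassette is held level, and the stand (507,240) lies at (0.670,-0.157) from both fixed cameras. Moving over it.

Request:
play_rows(
  commands=[
    [-8.6,33,0,0,0,0],
    [-8.6,33,0,0,0,0],
    [-8.6,33,0,0,0,0],
    [-8.6,33,0,0,0,0],
    [-8.6,33,0,0,0,0],
  ],
)

```text
time: 13.62
tool_pos: [0.6386, -0.1472, 0.1352]
tool_rot: [-0.002, 0.728, 0.685, -0.001]
contact_force: [-0.4, 0.5, -1.8]
gripper_width: 0.505
grasp_force: 62.0
```

Request:
play_rows(
  commands=[
    [-8.5,34,0,0,0,0],
    [0,0,0,0,0,0],
    [0,0,0,0,0,0],
    [0,0,0,0,0,0],
    [0,0,0,0,0,0],
  ],
)

```text
time: 14.03
tool_pos: [0.6702, -0.1571, 0.1367]
tool_rot: [-0.001, 0.728, 0.685, -0.001]
contact_force: [0.2, 1.1, -3.1]
gripper_width: 0.508
grasp_force: 62.4
```

Run:
```python
from h import *
plan((.670,-.157),.052)
f,s,_=look("w8")
o,d=rays(f,[(321,275)],s); print(onz(f,(321,275),s["tool_pos"][2]+.0015,s))
```

```text
tcp [ 0.6702 -0.1571  0.1367] yaw 1.51 tilt [-0.12  0.05] q6 -0.28 | shift mm [ 0.  -0.  84.7] turn z deg -0.0 or -0.0 t 14.0333
[[ 0.67087511 -0.15793908]]
```

View pics/w8.png

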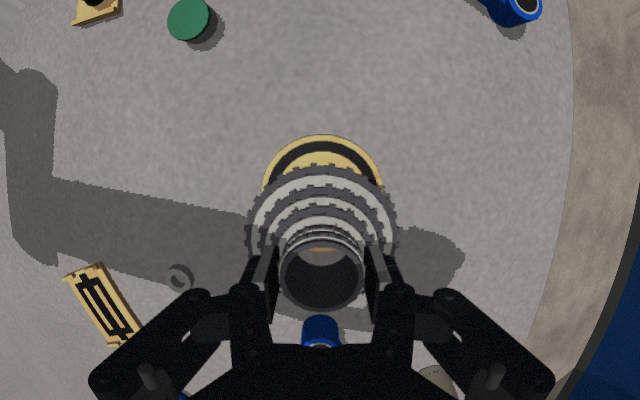

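The disc is centred behind the cassette at column 322 and the bore is at (321,275), so they're aligned. Lowering.

Request:
play_rows(
  commands=[
    [0,0,16,0,0,0],
    [0,0,16,0,0,0],
    [0,0,16,0,0,0],
    [0,0,16,0,0,0],
    [0,0,8,0,0,0],
  ],
)

```text
time: 14.5
tool_pos: [0.6692, -0.1568, 0.0617]
tool_rot: [-0.002, 0.728, 0.685, -0.001]
contact_force: [-0.7, 0.1, -3.7]
gripper_width: 0.507
grasp_force: 62.3
```

Request:
play_rows(
  commands=[
    [0,0,6,0,0,0],
    [0,0,0,0,0,0],
    [0,0,2,0,0,0],
    [0,0,0,0,0,0],
    [0,0,0,0,0,0],
  ],
)

```text
time: 14.92
tool_pos: [0.6723, -0.1579, 0.0589]
tool_rot: [0.001, 0.728, 0.685, 0.0]
contact_force: [0.2, -0.8, -3.2]
gripper_width: 0.505
grasp_force: 62.3
```

Request:
play_rows(
  commands=[
    [0,0,2,0,0,0],
    [0,0,0,0,0,0],
    [0,0,2,0,0,0],
    [0,0,0,0,0,0],
    [0,0,0,0,0,0],
  ],
)

```text
time: 15.33
tool_pos: [0.6714, -0.1576, 0.0536]
tool_rot: [-0.0, 0.728, 0.685, -0.0]
contact_force: [0.2, 0.1, -2.7]
gripper_width: 0.506
grasp_force: 62.3
```

Request:
play_rows(
  commands=[
    [0,0,1.5,0,0,0],
    [0,0,0,0,0,0],
    [0,0,0,0,0,0],
  ],
)

```text
time: 15.58
tool_pos: [0.6714, -0.1576, 0.0521]
tool_rot: [-0.0, 0.728, 0.685, -0.0]
contact_force: [-1.0, -0.5, -2.7]
gripper_width: 0.512
grasp_force: 62.3
```

Request:
play_rows(
  commands=[
    [0,0,1.5,0,0,0],
    [0,0,0,0,0,0],
    [0,0,0,0,0,0],
  ],
)

```text
time: 15.83
tool_pos: [0.6718, -0.1578, 0.0514]
tool_rot: [0.0, 0.728, 0.685, 0.0]
contact_force: [-0.3, -0.2, 0.9]
gripper_width: 0.508
grasp_force: 62.7
```

Request:
play_rows(
  commands=[
    [0,0,-1,0,0,0],
    [0,0,0,0,0,0],
    [0,0,0,0,0,0],
    [0,0,0,0,0,0],
    [0,0,0,0,0,0],
  ],
  hand=70,
)

```text
time: 16.25
tool_pos: [0.6717, -0.1577, 0.0519]
tool_rot: [0.0, 0.728, 0.685, 0.0]
contact_force: [0.3, 0.6, 0.7]
gripper_width: 0.818
grasp_force: 0.0
```

Request:
play_rows(
  commands=[
    [0,0,-15,0,0,0],
    [0,0,-30,0,0,0],
    [0,0,-35,0,0,0],
    [0,0,-35,0,0,0],
    [0,0,-20,0,0,0],
  ],
  hand=85,
)

```text
time: 16.67
tool_pos: [0.6733, -0.1582, 0.1935]
tool_rot: [0.003, 0.728, 0.685, 0.002]
contact_force: [1.0, 0.1, -0.1]
gripper_width: 0.995
grasp_force: 0.0
```

Run:
```python
from h import *
f=np.load("pics/top0.npy",allow_pickle=True).item(); H,S,V=cv2.split(cv2.cvtColor(f["image"],cv2.COLOR_RGB2HSV))
im=f["image"].astype(int); m=(im[:,:,2]>im[:,:,0]+5)&(V>120); r=np.zeros(V.shape,bool); r[255:300,170:230]=1
yaw=0
for c in blobs(m&r,100): R=rect(onz(f,c,.02)); yaw=R[2]; print("cage",c.mean(0),*R)
q=onz(f,[(181.5,272.7),(214,264.7),(217,286),(185.8,293.5)],.026); print(rect(q))
plan(R[0],.17,yaw)
s=imaging.grab_frame("scene");
```

```text
cage [197.73743017 278.80446927] [0.36604599 0.2965657 ] [87.75144958 53.59845352] -1.3030028125274944
(array([0.36463239, 0.29223944]), array([86.01100922, 55.52220154]), np.float64(-1.3042049634435564))
tcp [ 0.6733 -0.1582  0.1935] yaw 1.51 tilt [ 0.4  -0.14] q6 -0.28 | shift mm [ 435.2 -334.7   20.3] turn z deg -18.9 or 161.1 t 16.6667
```

Request:
play_rows(
  commands=[
    [31.1,-23.9,0,0,0,0],
    [31.1,-23.9,0,0,0,0],
    [31.1,-23.9,0,0,0,0],
    [31.1,-23.9,0,0,0,0],
    [31.1,-23.9,0,0,0,0],
  ],
)

```text
time: 17.13
tool_pos: [0.5607, 0.0061, 0.1876]
tool_rot: [0.0, 0.729, 0.685, 0.0]
contact_force: [0.3, 0.8, -0.3]
gripper_width: 0.992
grasp_force: 0.0
```

Request:
play_rows(
  commands=[
    [31.1,-23.9,0,0,0,0],
    [31.1,-23.9,0,0,0,0],
    [31.1,-23.9,0,0,0,0],
    [31.1,-23.9,0,0,0,0],
    [31.1,-23.9,0,0,0,0],
  ],
)

```text
time: 17.55
tool_pos: [0.4508, 0.1686, 0.1878]
tool_rot: [0.0, 0.729, 0.685, 0.001]
contact_force: [0.9, 0.1, -0.1]
gripper_width: 0.997
grasp_force: 0.0
```

Request:
play_rows(
  commands=[
    [31.1,-23.9,0,0,0,0],
    [31.1,-23.9,0,0,0,0],
    [31.1,-23.9,0,0,0,0],
    [31.1,-23.9,0,0,0,0],
  ],
)

```text
time: 17.88
tool_pos: [0.363, 0.2988, 0.188]
tool_rot: [0.0, 0.729, 0.685, 0.001]
contact_force: [0.5, 0.2, 0.3]
gripper_width: 0.994
grasp_force: 0.0
```

Request:
play_rows(
  commands=[
    [0,0,10,0,0,-6.3],
    [0,0,10,0,0,-6.3],
    [0,0,10,0,0,-6.3],
    [0,0,0,0,0,0],
    [0,0,0,0,0,0],
  ],
)

```text
time: 18.3
tool_pos: [0.3639, 0.2973, 0.157]
tool_rot: [-0.0, 0.607, 0.795, -0.0]
contact_force: [0.3, 0.2, 1.0]
gripper_width: 0.997
grasp_force: 0.0
```

Run:
```python
from h import *
plan((.3655,.295),.02,-1.303)
f,s,(H,S,V)=look("w9"); im=f["image"].astype(int)
for c in blobs((im[:,:,2]>im[:,:,0]+5)&(V>100)&(S<90),600):
    R=rect(onz(f,c,.02,s)); print("cage",c.mean(0),*R)
ft=imaging.grab_frame("top"); cv2.imwrite("pics/t2.png",cv2.resize(ft["image"][140:200,330:420,::-1],(720,480)))
```

```text
tcp [0.3639 0.2973 0.157 ] yaw 1.837 tilt [-0.02 -0.01] q6 0.26 | shift mm [ -2.6   1.  137. ] turn z deg -0.1 or 179.9 t 18.3
cage [345.86528497 192.76165803] [0.38693027 0.30047885] [87.26579285  7.26804924] -1.2832773941892794
cage [302.99335548 177.59468439] [0.35860306 0.29486938] [85.8681488 45.0819397] -1.3276967739981727
```

View pics/w9.png

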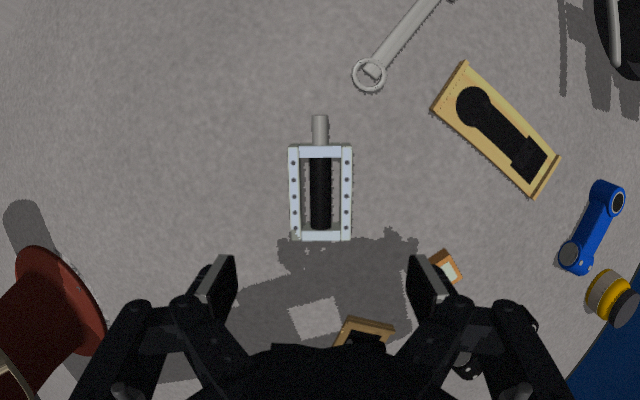

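View pics/t2.png

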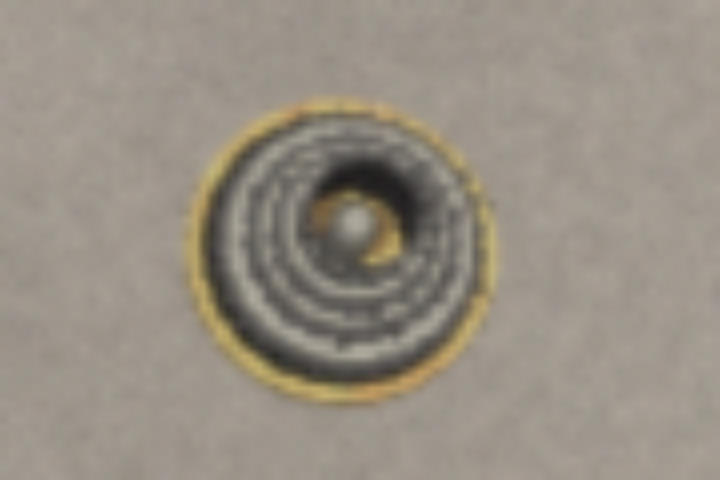

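The cassette is seated on its disc with the post inside the bore (t2). The pedal cage is centred at about (320,193) with its axle away from the gripper at (320,128). Descending.

Request:
play_rows(
  commands=[
    [-2,0,28,0,0,0],
    [0,0,32,0,0,0],
    [0,0,32,0,0,0],
    [0,0,28,0,0,0],
    [0,0,16,0,0,0],
  ],
)

```text
time: 18.82
tool_pos: [0.3637, 0.2945, 0.0185]
tool_rot: [-0.001, 0.607, 0.795, -0.001]
contact_force: [-0.9, -1.2, -0.4]
gripper_width: 0.993
grasp_force: 0.0
```

Request:
play_rows(
  commands=[
    [0,0,0,0,0,0],
    [0,0,0,0,0,0],
    [0,0,0,0,0,0],
    [0,0,0,0,0,0],
    [0,0,0,0,0,0],
  ],
  hand=46,
)

```text
time: 19.23
tool_pos: [0.3662, 0.2962, 0.0228]
tool_rot: [0.001, 0.606, 0.795, 0.002]
contact_force: [1.0, 0.6, 2.2]
gripper_width: 0.641
grasp_force: 66.2
```

Request:
play_rows(
  commands=[
    [0,0,-5,0,0,0],
    [0,0,-15,0,0,0],
    [0,0,-25,0,0,0],
    [0,0,-25,0,0,0],
    [0,0,-20,0,0,0],
  ],
)

```text
time: 19.65
tool_pos: [0.3649, 0.2956, 0.113]
tool_rot: [0.0, 0.606, 0.795, 0.001]
contact_force: [0.5, 0.2, -1.9]
gripper_width: 0.637
grasp_force: 65.7
```

Request:
play_rows(
  commands=[
    [0,0,-5,0,0,0],
    [0,0,0,0,0,0],
    [0,0,0,0,0,0],
    [0,0,0,0,0,0],
  ],
)

```text
time: 19.98
tool_pos: [0.3636, 0.2948, 0.114]
tool_rot: [-0.001, 0.606, 0.795, -0.001]
contact_force: [0.2, 0.2, -2.9]
gripper_width: 0.639
grasp_force: 65.7
```

Run:
```python
from h import *
plan((.378,-.290),.11,-1.291); look("w10")
```

```text
tcp [0.3636 0.2948 0.114 ] yaw 1.839 tilt [-0.16 -0.09] q6 0.25 | shift mm [-567.7 -141.3    4.9] turn z deg -0.6 or 179.4 t 19.9833
```

View pics/w10.png

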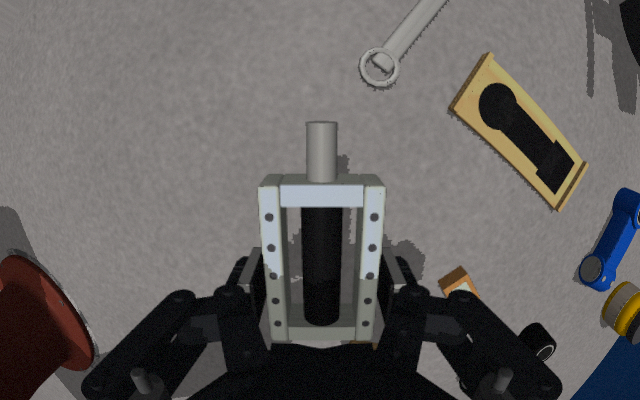

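The pedal is gripped square and level. Carrying it to the pedal bed.

Request:
play_rows(
  commands=[
    [-35.5,-8.8,0,0,0,0],
    [-35.5,-8.8,0,0,0,0],
    [-35.5,-8.8,0,0,0,0],
    [-35.5,-8.8,0,0,0,0],
    [-35.5,-8.8,0,0,0,0],
  ],
)

```text
time: 20.45
tool_pos: [0.3681, 0.1112, 0.1142]
tool_rot: [-0.001, 0.606, 0.796, -0.001]
contact_force: [1.0, -0.1, -2.8]
gripper_width: 0.635
grasp_force: 65.6
```

Request:
play_rows(
  commands=[
    [-35.5,-8.8,0,0,0,0],
    [-35.5,-8.8,0,0,0,0],
    [-35.5,-8.8,0,0,0,0],
    [-35.5,-8.8,0,0,0,0],
    [-35.5,-8.8,0,0,0,0],
  ],
)

```text
time: 20.87
tool_pos: [0.373, -0.0716, 0.1145]
tool_rot: [-0.001, 0.606, 0.795, -0.0]
contact_force: [0.6, 0.9, -2.8]
gripper_width: 0.638
grasp_force: 65.6
```

Request:
play_rows(
  commands=[
    [-35.5,-8.8,0,0,0,0],
    [-35.5,-8.8,0,0,0,0],
    [-35.5,-8.8,0,0,0,0],
    [-35.5,-8.8,0,0,0,0],
    [-35.5,-8.8,0,0,0,0],
  ],
)

```text
time: 21.28
tool_pos: [0.3777, -0.2543, 0.1141]
tool_rot: [-0.001, 0.606, 0.795, 0.0]
contact_force: [1.1, -0.4, -2.8]
gripper_width: 0.639
grasp_force: 65.6
```

Request:
play_rows(
  commands=[
    [-35.5,-8.8,0,0,0,0],
    [0,0,0,0,0,0],
    [0,0,0,0,0,0],
    [0,0,0,0,0,0],
  ],
)

```text
time: 21.62
tool_pos: [0.379, -0.2886, 0.1142]
tool_rot: [-0.002, 0.606, 0.795, 0.0]
contact_force: [-0.5, 0.3, -2.3]
gripper_width: 0.639
grasp_force: 65.6
```

Run:
```python
from h import *
plan((.378,-.290),.031,-1.291)
f,s,(H,S,V)=look("w11")
```

```text
tcp [ 0.379  -0.2886  0.1142] yaw 1.839 tilt [-0.13  0.16] q6 -1.08 | shift mm [-1.3 -1.2 83.2] turn z deg -0.7 or 179.3 t 21.6167
```

View pics/w11.png

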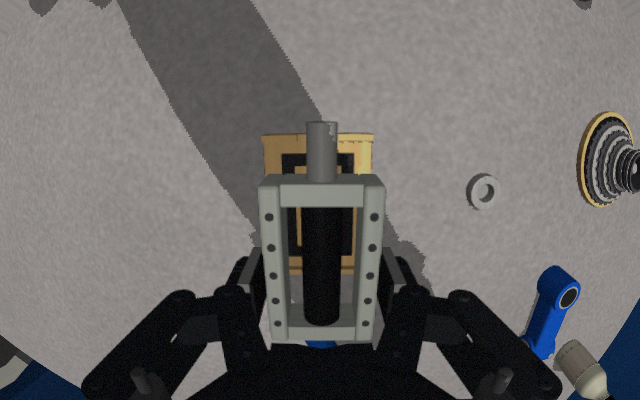

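The bed (262–373, row 135) is in line under the pedal and the axle heads for the gap. Lowering.

Request:
play_rows(
  commands=[
    [-1,-2,18,0,0,0],
    [0,0,18,0,0,0],
    [0,0,18,0,0,0],
    [0,0,14,0,0,0],
    [0,0,7,0,0,0],
  ],
)

```text
time: 22.08
tool_pos: [0.377, -0.2883, 0.0383]
tool_rot: [-0.002, 0.605, 0.796, 0.0]
contact_force: [0.6, 0.6, -3.2]
gripper_width: 0.64
grasp_force: 65.5
```

Request:
play_rows(
  commands=[
    [0,0,3,0,0,0],
    [0,0,0,0,0,0],
    [0,0,0,0,0,0],
    [0,0,2,0,0,0],
    [0,0,0,0,0,0],
  ],
)

```text
time: 22.5
tool_pos: [0.3786, -0.2914, 0.0366]
tool_rot: [0.001, 0.606, 0.795, -0.0]
contact_force: [-0.5, 0.8, -2.6]
gripper_width: 0.638
grasp_force: 65.5
```

Request:
play_rows(
  commands=[
    [0,0,2,0,0,0],
    [0,0,0,0,0,0],
    [0,0,0,0,0,0],
  ],
)

```text
time: 22.75
tool_pos: [0.3781, -0.2911, 0.0339]
tool_rot: [0.0, 0.606, 0.795, 0.0]
contact_force: [-0.5, -0.5, -2.5]
gripper_width: 0.637
grasp_force: 65.5
```

Request:
play_rows(
  commands=[
    [0,0,1.5,0,0,0],
    [0,0,0,0,0,0],
    [0,0,0,0,0,0],
  ],
)

```text
time: 23.0
tool_pos: [0.378, -0.2909, 0.0322]
tool_rot: [-0.0, 0.606, 0.795, 0.0]
contact_force: [0.1, -0.1, -2.8]
gripper_width: 0.636
grasp_force: 65.5
```

Request:
play_rows(
  commands=[
    [0,0,1.5,0,0,0],
    [0,0,0,0,0,0],
    [0,0,0,0,0,0],
  ],
)

```text
time: 23.25
tool_pos: [0.3781, -0.2911, 0.0308]
tool_rot: [-0.0, 0.606, 0.795, 0.0]
contact_force: [-0.4, -0.1, -2.1]
gripper_width: 0.637
grasp_force: 65.6
```

Request:
play_rows(
  commands=[
    [0,0,1,0,0,0],
    [0,0,0,0,0,0],
    [0,0,0,0,0,0],
  ],
)

```text
time: 23.5
tool_pos: [0.3782, -0.2911, 0.0307]
tool_rot: [-0.0, 0.606, 0.795, 0.0]
contact_force: [-2.5, 2.4, 5.5]
gripper_width: 0.635
grasp_force: 66.5
```

Request:
play_rows(
  commands=[
    [0,0,0,0,0,0],
    [0,0,0,0,0,0],
    [0,0,0,0,0,0],
    [0,0,0,0,0,0],
  ],
  hand=75,
)

```text
time: 23.83
tool_pos: [0.3782, -0.2911, 0.0299]
tool_rot: [0.0, 0.606, 0.795, -0.0]
contact_force: [0.3, -0.3, -0.2]
gripper_width: 0.88
grasp_force: 0.0
```

Request:
play_rows(
  commands=[
    [0,0,-15,0,0,0],
    [0,0,-30,0,0,0],
    [0,0,-35,0,0,0],
    [0,0,-35,0,0,0],
    [0,0,-35,0,0,0],
  ],
  hand=85,
)

```text
time: 24.25
tool_pos: [0.3778, -0.2907, 0.1811]
tool_rot: [-0.0, 0.606, 0.795, 0.0]
contact_force: [0.2, -1.3, -0.1]
gripper_width: 0.998
grasp_force: 0.0
```

Run:
```python
from h import *
plan((.644,.152),.16,.981)
```

```text
tcp [ 0.3778 -0.2907  0.1811] yaw 1.839 tilt [-0.02  0.02] q6 -1.08 | shift mm [356.2 374.2  21.2] turn z deg 49.2 or -130.8 t 24.25
```

Request:
play_rows(
  commands=[
    [25.4,26.7,0,0,0,0],
    [25.4,26.7,0,0,0,0],
    [25.4,26.7,0,0,0,0],
    [25.4,26.7,0,0,0,0],
    [25.4,26.7,0,0,0,0],
  ],
)

```text
time: 24.67
tool_pos: [0.4737, -0.1316, 0.1801]
tool_rot: [0.0, 0.606, 0.795, 0.0]
contact_force: [0.9, 0.1, 0.8]
gripper_width: 0.999
grasp_force: 0.0
```

Request:
play_rows(
  commands=[
    [25.4,26.7,0,0,0,0],
    [25.4,26.7,0,0,0,0],
    [25.4,26.7,0,0,0,0],
    [25.4,26.7,0,0,0,0],
    [25.4,26.7,0,0,0,0],
  ],
)

```text
time: 25.08
tool_pos: [0.5688, 0.0266, 0.1797]
tool_rot: [0.0, 0.606, 0.796, 0.0]
contact_force: [1.1, -1.3, -0.2]
gripper_width: 0.993
grasp_force: 0.0
```

Request:
play_rows(
  commands=[
    [25.4,26.7,0,0,0,0],
    [25.4,26.7,0,0,0,0],
    [25.4,26.7,0,0,0,0],
    [25.4,26.7,0,0,0,0],
  ],
)

```text
time: 25.42
tool_pos: [0.6448, 0.1528, 0.1795]
tool_rot: [-0.0, 0.606, 0.796, -0.0]
contact_force: [0.5, -0.8, 1.0]
gripper_width: 0.993
grasp_force: 0.0
```

Request:
play_rows(
  commands=[
    [0,0,4,0,0,7],
    [0,0,4,0,0,7],
    [0,0,4,0,0,7],
    [0,0,4,0,0,7],
    [0,0,4,0,0,7],
  ],
)

```text
time: 25.83
tool_pos: [0.6441, 0.1512, 0.1592]
tool_rot: [-0.0, 0.819, 0.574, -0.0]
contact_force: [0.0, 0.4, -0.1]
gripper_width: 0.994
grasp_force: 0.0
```

Request:
play_rows(
  commands=[
    [0,0,0,0,0,7.1],
    [0,0,0,0,0,7.1],
    [0,0,0,0,0,0],
    [0,0,0,0,0,0],
    [0,0,0,0,0,0],
  ],
)

```text
time: 26.25
tool_pos: [0.6441, 0.151, 0.1597]
tool_rot: [-0.0, 0.882, 0.472, -0.0]
contact_force: [0.1, -0.5, -0.2]
gripper_width: 0.997
grasp_force: 0.0
```

Run:
```python
from h import *
dark("w12",.02,(.644,.152)); plan((.644,.152),.024,.981)
ft=imaging.grab_frame("top"); H,S,V=cv2.split(cv2.cvtColor(ft["image"],cv2.COLOR_RGB2HSV)); im=ft["image"].astype(int)
cv2.imwrite("pics/t3.png",cv2.resize(ft["image"][240:320,370:480,::-1],(770,560)))
```

```text
[317. 190.] [0.643 0.154] [132.904  42.895] 0.976
tcp [0.6441 0.151  0.1598] yaw 0.983 tilt [ 0. -0.] q6 0.71 | shift mm [  0.7  -0.7 135.8] turn z deg 0.1 or -179.9 t 26.3
```

View pics/w12.png

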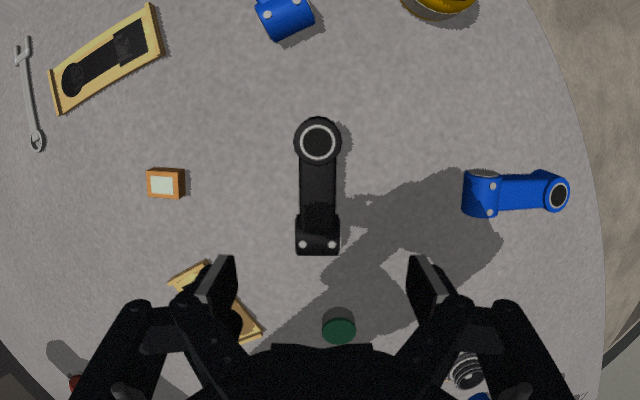

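The long stem is centred at (317,190), in line with the jaws. That was my 15th picture, one over the limit of 14, so I'll check everything from here by numbers only.

Request:
play_rows(
  commands=[
    [1,-1,28,0,0,0],
    [0,0,32,0,0,0],
    [0,0,32,0,0,0],
    [0,0,28,0,0,0],
    [0,0,15,0,0,0],
  ],
)

```text
time: 26.77
tool_pos: [0.6412, 0.1521, 0.0205]
tool_rot: [-0.001, 0.882, 0.471, -0.003]
contact_force: [-0.4, -0.9, -0.5]
gripper_width: 0.999
grasp_force: 0.0
```

Request:
play_rows(
  commands=[
    [0,0,0,0,0,0],
    [0,0,0,0,0,0],
    [0,0,0,0,0,0],
    [0,0,0,0,0,0],
    [0,0,0,0,0,0],
  ],
  hand=22,
)

```text
time: 27.18
tool_pos: [0.646, 0.1528, 0.0281]
tool_rot: [0.001, 0.882, 0.471, 0.002]
contact_force: [0.0, 0.1, -1.6]
gripper_width: 0.356
grasp_force: 60.1
```

Request:
play_rows(
  commands=[
    [0,0,0,0,0,0],
    [0,0,0,0,0,0],
    [0,0,0,0,0,0],
  ],
)

```text
time: 27.43
tool_pos: [0.646, 0.1527, 0.0279]
tool_rot: [0.001, 0.882, 0.471, 0.002]
contact_force: [-0.4, -0.3, 6.8]
gripper_width: 0.36
grasp_force: 61.3
```

Request:
play_rows(
  commands=[
    [0,0,-5,0,0,0],
    [0,0,-15,0,0,0],
    [0,0,-25,0,0,0],
    [0,0,-25,0,0,0],
    [0,0,-20,0,0,0],
  ],
)

```text
time: 27.85
tool_pos: [0.6439, 0.1524, 0.1172]
tool_rot: [0.0, 0.882, 0.471, 0.0]
contact_force: [0.3, 0.3, -2.7]
gripper_width: 0.363
grasp_force: 60.3
```

Request:
play_rows(
  commands=[
    [0,0,-5,0,0,0],
    [0,0,0,0,0,0],
    [0,0,0,0,0,0],
    [0,0,0,0,0,0],
  ],
)

```text
time: 28.18
tool_pos: [0.6424, 0.1523, 0.1176]
tool_rot: [-0.001, 0.882, 0.471, -0.002]
contact_force: [-0.2, 0.4, -2.7]
gripper_width: 0.362
grasp_force: 60.3
```

Run:
```python
from h import *
plan((.527,.400),.12,-.31)
ft=imaging.grab_frame("top"); im=ft["image"].astype(int); H,S,V=cv2.split(cv2.cvtColor(ft["image"],cv2.COLOR_RGB2HSV))
r=np.zeros(V.shape,bool); r[250:310,390:460]=1
for c in blobs((im[:,:,2]>im[:,:,0]-2)&(V>120)&r,60): print("pedal",c.mean(0),*rect(onz(ft,c,.034)))
for c in blobs((H>15)&(H<35)&(S>70)&(V>90)&r,100): print("bed",*rect(onz(ft,c,.008)))
```

```text
tcp [0.6424 0.1523 0.1176] yaw 0.981 tilt [-0.21 -0.02] q6 0.71 | shift mm [ 141.6 -233.7   -2.1] turn z deg 74.0 or -106.0 t 28.1833
pedal [424.22 278.67] [ 0.37902789 -0.28951822] [89.62915039 52.41299438] -1.3071088909409356
bed [ 0.37846362 -0.29174841] [120.84278107  84.15389252] -1.2912581888964612
```

The pedal is within 3 mm of its bed's centre. The long stem is held, with the opening near 31 mm across its 32 mm neck. Carrying it over.

Request:
play_rows(
  commands=[
    [17.7,-29.2,0,0,0,0],
    [17.7,-29.2,0,0,0,0],
    [17.7,-29.2,0,0,0,0],
    [17.7,-29.2,0,0,0,0],
    [17.7,-29.2,0,0,0,0],
  ],
)

```text
time: 28.65
tool_pos: [0.57, 0.308, 0.1178]
tool_rot: [-0.0, 0.882, 0.471, -0.002]
contact_force: [1.4, 0.5, -1.9]
gripper_width: 0.36
grasp_force: 60.4
```

Request:
play_rows(
  commands=[
    [17.7,-29.2,0,0,0,0],
    [17.7,-29.2,0,0,0,0],
    [17.7,-29.2,0,0,0,0],
  ],
)

```text
time: 28.9
tool_pos: [0.5267, 0.4009, 0.1178]
tool_rot: [0.0, 0.882, 0.471, -0.002]
contact_force: [0.9, 0.2, -2.2]
gripper_width: 0.362
grasp_force: 60.4
```

Request:
play_rows(
  commands=[
    [0,0,0,0,0,-7],
    [0,0,0,0,0,-7],
    [0,0,0,0,0,-7],
    [0,0,0,0,0,-7],
    [0,0,0,0,0,-7],
  ],
)

```text
time: 29.32
tool_pos: [0.5274, 0.3997, 0.1176]
tool_rot: [-0.0, 0.697, 0.717, -0.002]
contact_force: [-0.0, 0.1, -1.7]
gripper_width: 0.358
grasp_force: 60.5
```

Request:
play_rows(
  commands=[
    [0,0,0,0,0,-7],
    [0,0,0,0,0,-7],
    [0,0,0,0,0,-7],
    [0,0,0,0,0,-7],
    [0,0,0,0,0,-7],
  ],
)

```text
time: 29.73
tool_pos: [0.5276, 0.3995, 0.1176]
tool_rot: [-0.001, 0.45, 0.893, -0.001]
contact_force: [-0.4, -0.2, -2.4]
gripper_width: 0.357
grasp_force: 60.5
```

Request:
play_rows(
  commands=[
    [0,0,0,0,0,-7.1],
    [0,0,0,0,0,-7.1],
    [0,0,0,0,0,-7.1],
    [0,0,0,0,0,-7.1],
    [0,0,0,0,0,-7.1],
  ],
)

```text
time: 30.15
tool_pos: [0.5276, 0.3995, 0.1176]
tool_rot: [-0.001, 0.156, 0.988, -0.001]
contact_force: [0.4, -0.2, -1.7]
gripper_width: 0.361
grasp_force: 60.5
```

Request:
play_rows(
  commands=[
    [0,0,0,0,0,0],
    [0,0,0,0,0,0],
    [0,0,0,0,0,0],
  ],
)

```text
time: 30.4
tool_pos: [0.5281, 0.3998, 0.1187]
tool_rot: [-0.001, 0.16, 0.987, -0.001]
contact_force: [-0.1, -0.1, -2.4]
gripper_width: 0.36
grasp_force: 60.5
```

Run:
```python
from h import *
plan((.527,.400),.036,-.31)
```

```text
tcp [0.5281 0.3998 0.1187] yaw 2.819 tilt [-0.08 -0.05] q6 -0.71 | shift mm [ 1.  -0.  82.7] turn z deg -0.7 or 179.3 t 30.4
```

Request:
play_rows(
  commands=[
    [1,0,18,0,0,-0.7],
    [0,0,18,0,0,0],
    [0,0,18,0,0,0],
    [0,0,14,0,0,0],
    [0,0,7,0,0,0],
  ],
)

```text
time: 30.82
tool_pos: [0.5261, 0.3995, 0.0418]
tool_rot: [-0.002, 0.154, 0.988, -0.001]
contact_force: [-0.2, 0.4, -2.5]
gripper_width: 0.358
grasp_force: 60.5
```

Request:
play_rows(
  commands=[
    [0,0,2,0,0,0],
    [0,0,0,0,0,0],
    [0,0,2,0,0,0],
    [0,0,0,0,0,0],
    [0,0,0,0,0,0],
  ],
)

```text
time: 31.23
tool_pos: [0.5282, 0.4008, 0.042]
tool_rot: [0.001, 0.153, 0.988, 0.001]
contact_force: [-0.1, -1.1, -1.6]
gripper_width: 0.359
grasp_force: 60.5
```

Request:
play_rows(
  commands=[
    [0,0,1.5,0,0,0],
    [0,0,0,0,0,0],
    [0,0,0,0,0,0],
  ],
)

```text
time: 31.48
tool_pos: [0.5276, 0.4004, 0.0395]
tool_rot: [0.0, 0.153, 0.988, 0.0]
contact_force: [-0.3, -0.5, -2.4]
gripper_width: 0.364
grasp_force: 60.5
```

Request:
play_rows(
  commands=[
    [0,0,2,0,0,0],
    [0,0,0,0,0,0],
    [0,0,0,0,0,0],
  ],
)

```text
time: 31.73
tool_pos: [0.5274, 0.4003, 0.037]
tool_rot: [-0.0, 0.153, 0.988, -0.0]
contact_force: [-0.3, 0.6, -2.3]
gripper_width: 0.358
grasp_force: 60.5
```

Request:
play_rows(
  commands=[
    [0,0,1.5,0,0,0],
    [0,0,0,0,0,0],
    [0,0,0,0,0,0],
  ],
)

```text
time: 31.98
tool_pos: [0.5278, 0.4005, 0.0361]
tool_rot: [0.0, 0.153, 0.988, 0.0]
contact_force: [-0.1, -0.9, 0.6]
gripper_width: 0.363
grasp_force: 60.6
```

Request:
play_rows(
  commands=[
    [0,0,0.5,0,0,0],
    [0,0,0,0,0,0],
    [0,0,0,0,0,0],
  ],
)

```text
time: 32.23
tool_pos: [0.5278, 0.4005, 0.036]
tool_rot: [0.0, 0.153, 0.988, 0.0]
contact_force: [-0.6, -1.4, 3.1]
gripper_width: 0.359
grasp_force: 61.1
```

The long stem has made contact. Releasing, rising, and moving aside for the final check.

Request:
play_rows(
  commands=[
    [0,0,0,0,0,0],
    [0,0,0,0,0,0],
    [0,0,0,0,0,0],
    [0,0,0,0,0,0],
  ],
  hand=75,
)

```text
time: 32.57
tool_pos: [0.5276, 0.4004, 0.0352]
tool_rot: [0.0, 0.153, 0.988, 0.0]
contact_force: [0.5, 0.5, -0.7]
gripper_width: 0.879
grasp_force: 0.0
```

Request:
play_rows(
  commands=[
    [0,0,-15,0,0,0],
    [0,0,-30,0,0,0],
    [0,0,-35,0,0,0],
    [0,0,-35,0,0,0],
    [0,0,-35,0,0,0],
  ],
)

```text
time: 32.98
tool_pos: [0.5274, 0.4003, 0.188]
tool_rot: [0.0, 0.153, 0.988, 0.0]
contact_force: [0.4, 0.4, 0.1]
gripper_width: 0.878
grasp_force: 0.0
```

Request:
play_rows(
  commands=[
    [0,25,0,0,0,0],
    [0,25,0,0,0,0],
    [0,25,0,0,0,0],
    [0,25,0,0,0,0],
    [0,10,0,0,0,0],
  ],
)

```text
time: 33.4
tool_pos: [0.5612, 0.5077, 0.1866]
tool_rot: [0.001, 0.152, 0.988, 0.001]
contact_force: [-1.0, -1.0, 0.5]
gripper_width: 0.879
grasp_force: 0.0
```

Request:
play_rows(
  commands=[
    [0,0,0,0,0,0],
    [0,0,0,0,0,0],
    [0,0,0,0,0,0],
    [0,0,0,0,0,0],
    [0,0,0,0,0,0],
  ],
)

```text
time: 33.82
tool_pos: [0.5608, 0.5042, 0.1855]
tool_rot: [-0.0, 0.153, 0.988, -0.0]
contact_force: [-0.1, -0.1, -0.6]
gripper_width: 0.873
grasp_force: 0.0
```

Run:
```python
from h import *
plan((.527,.4))
f=imaging.grab_frame("scene"); s0=None
def chk(n,f,s=None):
    H,S,V=cv2.split(cv2.cvtColor(f["image"],cv2.COLOR_RGB2HSV))
    for nm,m,z in(("bed",(H>12)&(H<35)&(S>60)&(V>80),.008),("black",(V<70)&~((H>100)&(H<130)&(S>120)),.028)):
        for c in blobs(m,80):
            r=rect(onz(f,c,z,s))
            for nm2,p in(("long",(.527,.4)),("short",(.461,.1)),("stand",(.67,-.157))):
                if np.hypot(*(r[0]-p))<.03: print(n,nm2,nm,*[np.round(v,3) for v in r])
chk("top",imaging.grab_frame("top")); chk("scene",f)
s=manip.state(); chk("wrist",imaging.grab_frame("wrist"),s)
```

```text
tcp [0.5608 0.5042 0.1855] yaw 2.833 tilt [-0.01 -0.02] q6 -0.63 | shift mm [   0.6 -109.6    0. ] turn z deg -0.0 or -0.0 t 33.8167
top short bed [0.461 0.1  ] [117.904  61.868] 1.512
top long bed [0.529 0.402] [162.739  64.748] -0.309
top stand bed [ 0.671 -0.157] [108.285 105.224] 0.008
top short black [0.462 0.101] [84.791 42.559] 1.533
top long black [0.529 0.399] [130.13   47.987] -0.243
scene stand bed [ 0.67  -0.158] [110.207 109.659] -0.263
scene short bed [0.463 0.102] [131.392  65.782] 1.406
scene long bed [0.521 0.392] [174.356  69.581] -0.154
scene short black [0.459 0.099] [101.139  50.824] -1.563
scene long black [0.527 0.403] [144.395  61.497] -0.308
wrist stand bed [ 0.663 -0.14 ] [107.388  91.639] 0.442
wrist short bed [0.46  0.096] [132.775  60.976] 1.505
wrist long bed [0.528 0.401] [165.021  64.012] -0.307
wrist short black [0.462 0.095] [141.494  42.069] 1.539
wrist long black [0.528 0.399] [134.634  54.772] -0.3
```

All four parts measure within about 3 mm of their targets, so I'm handing the job in.

```bash
python3 -c "
from plant import manip
print(manip.job_done())"
```

```text
the job is handed in; nothing more can be done
None
```

The job is handed in at about 34 s: both stems and the pedal measured within about 3 mm of their bed centres, and the cassette was seated over its post by eye; I viewed 15 pictures, one over the limit of 14, and the hand-in returned no verdict.

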